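# Roll the round blank home in the cut-off saw

## Task

Load the bench cut-off saw with the round maple blank: first put the mitred offcut that lies on the saw's loading tray into the scrap box. Then roll the blank gently along the tray with the push shoe, never touching it with the gripper, and keep the shoe up behind it until it has dropped fully home in the seat against the fence. Finally stand the shoe upright on the bench, off the tray, and leave the bottle, jar and sanding block alone.

Things in the scene. Friction and masses are not known exactly. Their poses are not given: they have to be found in the camera images.
- saw: Grey bench cut-off saw with a plywood loading tray before its fence, fixed. Origin: on the bench, below the middle of the seat; x along the fence (and the blank), +y from the fence along the tray to its open end. The head is swung up behind the fence: motor, guard and handle lie at y < -20 mm, within 130 mm of the middle, up to 0.35 m high; nothing stands over tray or seat.
- saw_seat (a point): Blank's centre when home: over the saw's origin, 46.5 mm above the bench; axes as saw. The seat is a flat channel across the tray's end, from the deck's edge (y = 13 mm in saw) to the upright fence face (y = -20 mm); floor 26.5 mm above the bench, 3.5 mm below the deck. Fence top 76.5 mm above the bench.
- tray_end (a point): Middle of the tray deck's open end, at y = 340 mm in saw; axes as saw. The deck is flat, top 30 mm above the bench, from y = 13 to 340 mm. Along both sides of deck and seat run straight wooden guide cheeks, 190 mm apart inside, 12 mm thick, tops 46 mm above the bench.
- blank: Pale round maple blank, plain cylinder 180 mm long, 40 mm across, 0.11 to 0.23 kg, lying crosswise on the tray; starts 190 to 235 mm from the seat. Origin: its centre; x is its axis, y and z turn as it rolls. It rolls with some resistance and soon stops when not pushed; past the deck's edge it drops 3.5 mm into the seat and stays there.
- offcut: Loose dark hardwood offcut lying flat on the deck between blank and seat, 0.05 kg: 30 mm high, 34 mm wide (along its y), one end square at x = -30 mm, the other mitred 45 degrees, from x = 46 mm on its -y side to x = 12 mm on its +y side. Origin: on its underside, near the centre of mass; there its parallel faces are 34 mm apart.
- shoe: Plywood push shoe standing on the bench, 0.18 to 0.28 kg: sole 90 (x) by 140 (y) by 16 mm; front board 90 mm wide, 16 thick, its flat pushing face looking to -y at y = -70 mm, from the underside to 50 mm high; upright wooden handle 24 (x) by 36 mm (y) at y = -12 mm, over the centre of mass, from 16 to 130 mm above the underside. Origin: centre of the underside.
- shoe_handle (a point): Point to grip on the shoe's handle: on its middle line, 95 mm above the shoe's underside, at shoe y = -12 mm. Axes as shoe; grip across x (24 mm).
- shoe_face (a point): Middle of the shoe's front pushing face, 25 mm above the underside, at shoe y = -70 mm. Axes as shoe.
- scrap_box: Open plywood scrap box, fixed, 150 mm (x) by 150 mm (y) outside, 70 mm high, walls and floor 6 mm, with two thin scraps up to 8 mm thick on its floor. Origin: centre of the underside.
- glue_bottle: White glue bottle, 60 mm across, 150 mm high. Bystander. Origin: centre of the underside.
- jar: Amber glass jar, 66 mm across, 85 mm high. Bystander. Origin: centre of the underside.
- sanding_block: Cork sanding block, 65 by 110 mm, 36 mm high. Bystander. Origin: centre of the underside.

How it is judged (in metres and radians):
On the way, in this order (a step that is already met when the one before it is completed fails the run):
1. the offcut lies in the scrap box (x of offcut in the frame of scrap_box between -0.07 and 0.07 m and y of offcut in the frame of scrap_box between -0.07 and 0.07 m and height (world z) of offcut below 0.06 m and contact force between the fingers and offcut below 0.1 N), for 0.2 s.
2. the blank is home in the seat, with the push shoe's face still up behind it (face within 50 mm of the blank's centre, seen from above) (distance between blank and saw_seat below 0.015 m and y of blank in the frame of saw below 0.005 m and z of blank in the frame of saw below 0.0485 m and angle between the x axis of blank and the x axis of saw, either way round below 0.03 rad and horizontal distance between shoe_face and blank below 0.05 m), for 0.2 s.
At the end, for the whole second after the job is handed in: Blank at rest, home in the seat: centre within 15 mm of the seat point, at most 5 mm out from the fence side and 2 mm high, axis within 0.03 rad of the fence. Offcut in the scrap box. Push shoe upright (0.1 rad) and still on the bench itself, not on the tray (distance between blank and saw_seat below 0.015 m and y of blank in the frame of saw below 0.005 m and z of blank in the frame of saw below 0.0485 m and angle between the x axis of blank and the x axis of saw, either way round below 0.03 rad and linear speed of each of blank, offcut, shoe below 0.02 m/s and x of offcut in the frame of scrap_box between -0.07 and 0.07 m and y of offcut in the frame of scrap_box between -0.07 and 0.07 m and height (world z) of offcut below 0.06 m and height (world z) of shoe between -0.01 and 0.01 m and angle between shoe's own z axis and vertical below 0.1 rad); the robot touches nothing.
It fails at once if the gripper or arm touches the blank (contact force between any of the fingers, the arm and blank above 0.5 N).
It fails at once if the blank is not rolled gently: it moves faster than 0.4 m/s (linear speed of blank above 0.4 m/s).
It fails at once if a bystander (bottle, jar or sanding block) is moved by more than 30 mm (distance of any of glue_bottle, jar, sanding_block from where it was at the start of the episode above 0.03 m).
It also fails if it takes over 69 s, if anything falls off the work surface, if the arm or the gripper's body presses on something with over 40 N, if the wrist force passes 120 N, or if a joint passes its speed limit or range.

## Robot

A 6-joint arm with a two-finger parallel gripper is mounted at the origin on the work surface. World frame = base frame: x ahead of the robot, y to its left, z up, the work surface at z = 0. Lengths are in mm, angles in rad, forces in N, time in s.
With the tool pointing down it reaches from about 350 to 775 mm from the base axis. Payload 7.3 kg.
Tool frame: the origin (TCP) lies midway between the tips of the shut fingers; the grasp point (between the pads) lies 19 mm behind it; x points along the fingers, y is the direction in which the jaws open and shut, and the axes are right-handed (so a half turn about x gives the same grasp; the last joint's range is limited). The gripper opens to 92 mm and grips with 3 to 60 N. Pads are 19 mm wide; open, the fingers measure 130 mm over their backs; the gripper's body (75 mm by 190 mm) begins 47 mm behind the grasp point.
Start: joints at [-1.435, 0.342, 1.524, -0, 1.275, -0.146], TCP at [146.017, -504.309, 192.241] pointing down, gripper open.
Joint ranges: [-2.53, 2.53], [-0.77, 2.02], [0.04, 2.7], [-1, 4.14], [0.28, 2.66], [-3.11, 3.11]. Speed limits (rad/s): [2.57, 2.57, 3.14, 3.14, 3.14, 3.14].

## Interface

Orientations are given as [roll, pitch, yaw] about the fixed x, y, z axes, in that order (R = Rz(yaw) Ry(pitch) Rx(roll)).
In Python, from plant import bot gives the robot as it stands. The module is installed in compiled form; this text tells all that it offers.
- The arm moves only by the shell command python3 -m handwheel 'ROWS' [OPENING]. ROWS is JSON, a list that holds one entry, the list of rows, each a list of 4 numbers: the shift along the tool's x, y, z in cm, then the turn about the tool's x in rad. A call has 1 to 8 rows; each row shifts and turns the commanded pose from where the row before left it, along the tool's axes as they then stand; what a row does not reach is not made up. A row lasts 1/12 s, in which the tool goes at most 41.7 mm and 7.16 degrees, less where a joint would pass 70% of its speed; a pose out of reach is approached as far as the arm can. A call is refused whole if a number of a shift passes 4.17 or a number of a turn 0.125, either way. A call with a gripper value outside its range is refused whole. OPENING is the opening, from 0 (shut) to 1 (fully open), set as the call begins (- or left out, the last holds). The fingers move at their own pace and stop on an object; the grip force is fixed at half the most. Time passes only in rows, so rows that do not move let the fingers close. It gives the time, the measured TCP pose, the force and the opening at its end, in the units of the state.
- bot.get_obs(): the state, without advancing time (a new reading comes with each control period).
- bot.capture(name): name is "side" or "top" or "wrist"; returns (picture, depth): 480x640x3 uint8, red, green, blue; 480x640 float32, mm along the optical axis (not along the pixel's ray), 0 where there is no reading.
- bot.camera_model(name): a dict with "fx", "fy", "cx", "cy" (pixels), "position" and "rotation" of the camera in the world. Camera axes: x right, y down, z forward; pixel columns grow to the right and rows downward; lengths in mm; the calibration is good to about 2 mm. A picture is of the moment at which its call begins: read the wrist's pose just before it. camera_model takes no time and is no camera call; for the wrist camera it gives the pose at the moment of the call.
- bot.close_job(): hands the job in, once; it reports no verdict.
Trained networks look in the newest picture that a camera, given by its name, has taken for a name from the list of things; names that differ only in an ending like _2 or _b are one class to them, and where a whole thing is asked for, a point or a joint stands for the part that bears it (a point fixed in the world has none). Each returns a list of dicts, best first, with "conf" (0 to 1); they miss things now and then, are a little off and sometimes report something else, mostly with a low value. They report only what shows in the picture. A call takes as long as a camera call.
- bot.find_in(camera, label): "bbox" ([left, top, width, height] in pixels, round what is visible of it).
- bot.spot_point(camera, label): "point" ([column, row] in pixels: a listed point, or the origin of a listed thing).
The state is a dict: "time": time; "joint_positions": joint angles; "dq": joint speeds; "tau": joint torques, N m; "tool_pos": TCP position; "tcp_rot": TCP orientation; "contact_force": force on the tool from outside, world axes, zero at the start; "moment": the same for the moment, N m; "grip_width": finger opening in mm.
Only numpy, scipy, OpenCV 4.12 (cv2) and the standard library are available. Lean on these libraries where they do the work, as an engineer would, in place of code of your own. Each camera call takes 0.05 s, during which the arm holds its last target.

## Working session

There is one attempt and no reset: what is moved stays moved. The work goes in short steps, Python scripts to look and compute and a shell command to move; the robot and the scene stay as the last step left them, time stands still between calls to the robot, and variables do not carry over. Pictures are saved under pics/ and viewed, and the job is handed in when it is done.

```bash
ls; mkdir -p pics
cat > h.py <<'E'
import numpy as np, cv2
from scipy.spatial.transform import Rotation as R
from plant import bot
def cap(n,f):
    m=bot.camera_model(n); p,d=bot.capture(n); cv2.imwrite('pics/'+f,p[:,:,::-1]); np.savez('/tmp/'+n+'.npz',d=d,p=p,**{k:np.array(m[k]) for k in m}); return m,p,d
def rot(m):
    r=np.array(m['rotation']); return r if r.shape==(3,3) else R.from_euler('xyz',r).as_matrix()
def ray(m,u,v): return rot(m)@np.array([(u-m['cx'])/m['fx'],(v-m['cy'])/m['fy'],1.])
def atz(m,u,v,z):
    r=ray(m,u,v);p=np.array(m['position']); return p+r*(z-p[2])/r[2]
def pt(m,d,u,v): return np.array(m['position'])+ray(m,u,v)*d[int(v),int(u)]
def proj(m,P):
    c=rot(m).T@(np.array(P)-np.array(m['position'])); return [m['fx']*c[0]/c[2]+m['cx'],m['fy']*c[1]/c[2]+m['cy']]
E
python3 - <<'E'
from h import *
np.set_printoptions(precision=1,suppress=True)
print(bot.get_obs())
L="saw saw_seat tray_end blank offcut shoe shoe_handle shoe_face scrap_box glue_bottle jar sanding_block".split()
for c in ["top","side"]:
    m,p,d=cap(c,c+'0.png'); print(c,m)
    for l in L:
        s=bot.spot_point(c,l)[:2]; 
        for q in s: u,v=q['point']; print(l,round(q['conf'],2),np.round([u,v]),pt(m,d,u,v) if 0<=u<640 and 0<=v<480 else '')
E
```

```text
pics
{'time': 0.0, 'joint_positions': array([-1.4,  0.3,  1.5,  0. ,  1.3, -0.1]), 'dq': array([ 0., -0.,  0.,  0.,  0.,  0.]), 'tau': array([  0. , -43.1, -24.4,   0.1,   0.1,  -0. ]), 'tool_pos': array([ 146. , -503.8,  191.6]), 'tcp_rot': array([-1.7,  1.6,  1.7]), 'contact_force': array([-0.3,  0. , -0.6]), 'moment': array([-0. , -0. , -0.1]), 'grip_width': 91.66597692843874}
top {'fx': 465.1574697195986, 'fy': 465.1574697195986, 'cx': 316.07150620521793, 'cy': 243.3971815838755, 'position': array([481.7, 102.8, 929.6]), 'rotation': array([-3. ,  0. , -1.6])}
saw 0.84 [512. 290.] [ 542.6 -252.    28.6]
saw_seat 0.58 [521. 288.] [ 545.1 -268.5   28.3]
tray_end 0.86 [340. 293.] [533.3  77.3  22.2]
blank 0.69 [415. 290.] [536.2 -58.3  70.3]
blank 0.69 [424. 169.] [778.7 -89.1  36.1]
offcut 0.85 [471. 297.] [ 526.  -163.2   61.1]
shoe_handle 0.74 [228. 334.] [456.  269.9 128.9]
shoe_handle 0.25 [426. 172.] [773.8 -91.6  36.7]
shoe_face 0.87 [266. 330.] [460.6 220.6  12.4]
shoe_face 0.47 [246. 242.] [634.3 267.5   8.8]
scrap_box 0.9 [246. 241.] [635.9 267.3   9.1]
glue_bottle 0.95 [16
[... 405 characters left out ...]
saw_seat 0.71 [313. 461.] [ 536.5 -343.4  280.6]
saw_seat 0.44 [291. 338.] [533.3 -70.6  66.2]
tray_end 0.68 [282. 281.] [529.6  76.6  30.4]
tray_end 0.64 [242. 232.] [459.5 218.8  25.3]
blank 0.57 [294. 339.] [537.4 -71.3  64.7]
blank 0.4 [294. 404.] [ 525.7 -180.4   58.4]
offcut 0.96 [293. 403.] [ 524.  -180.5   62.2]
shoe 0.64 [240. 217.] [459.1 260.4  29. ]
shoe_handle 0.58 [233. 186.] [454.8 260.4 117.6]
shoe_face 0.75 [238. 233.] [451.  219.7  23. ]
shoe_face 0.71 [311. 469.] [ 533.5 -352.9  285.6]
scrap_box 0.97 [324. 213.] [638.9 265.6   5.9]
glue_bottle 0.89 [304. 164.] [612.2 412.2  26.3]
jar 0.61 [404. 269.] [761.9  66.4  36.4]
sanding_block 0.92 [437. 350.] [ 772.1 -112.1   37.2]
```

View pics/top0.png

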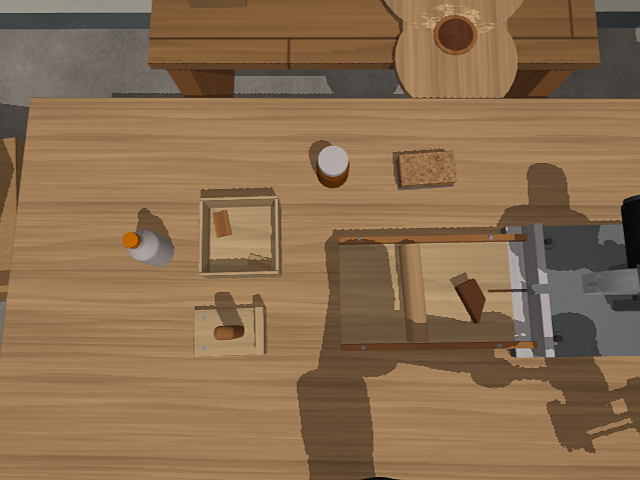

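View pics/side0.png

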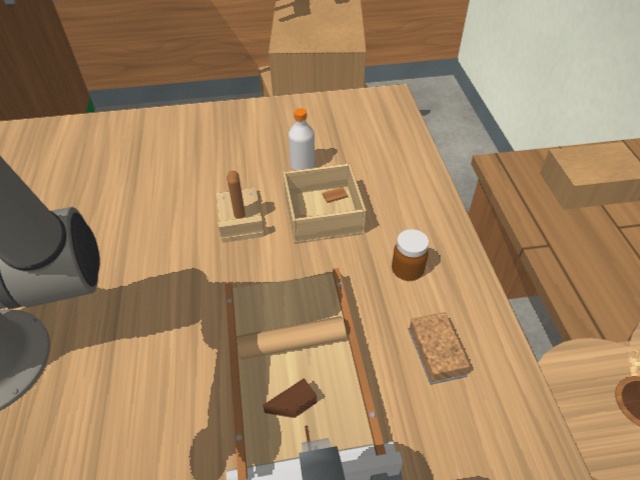

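```bash
cat >> h.py <<'E'
def cloud(n):
    z=np.load('/tmp/'+n+'.npz'); d=z['d']; m={k:z[k] for k in z.files if k not in 'dp'}
    v,u=np.mgrid[0:480,0:640]; c=np.stack([(u-m['cx'])/m['fx']*d,(v-m['cy'])/m['fy']*d,d],-1)
    P=c@rot(m).T+m['position']; ok=d>0
    return P[ok],z['p'][ok],np.stack([u,v],-1)[ok]
def sel(P,lo,hi):
    return np.all((P>lo)&(P<hi),axis=1)
E
python3 - <<'E'
from h import *
np.set_printoptions(precision=2,suppress=True)
for c in ['top','side']:
    P,col,_=cloud(c)
    def rect(lo,hi,t):
        Q=P[sel(P,lo,hi)]
        if len(Q)<20: print(c,t,len(Q));return
        r=cv2.minAreaRect(Q[:,:2].astype(np.float32)); print(c,t,len(Q),'med',np.median(Q,0),'rect',np.round(r[0],1),np.round(r[1],1),round(r[2],1)); return Q
    rect([440,-230,55],[620,-110,66],'offcut top')
    Q=rect([400,-120,60],[650,-10,80],'blank')
    if Q is not None:
        # ridge: fit line through top
        q=Q[Q[:,2]>66]; f=np.polyfit(q[:,0],q[:,1],1); print('blank ridge y at x=533',np.polyval(f,533),'slope',f[0],q[:,2].max(), q[:,0].min(),q[:,0].max())
    rect([400,-230,40],[450,60,52],'cheek lo'); rect([600,-230,40],[680,60,52],'cheek hi')
    for nm,lo,hi in [('lo',[400,-230,40],[450,60,52]),('hi',[600,-230,40],[680,60,52])]:
        q=P[sel(P,lo,hi)]
        if len(q)>20: print(nm,np.polyfit(q[:,1],q[:,0],1),np.percentile(q[:,0],[2,50,98]), q[:,1].max())
    rect([380,190,8],[530,360,22],'sole'); rect([380,190,40],[530,240,56],'board'); rect([380,190,100],[530,360,140],'handle')
    rect([540,170,62],[740,370,76],'box')
    rect([400,-300,70],[680,-200,82],'fence')
    q=P[sel(P,[400,-300,70],[680,-200,82])]
    if len(q)>20: print('fence',np.polyfit(q[:,0],q[:,1],1),np.percentile(q[:,1],[2,98]))
E
```

```text
top offcut top 629 med [ 526.17 -169.18   59.82] rect [ 519.9 -172.9] [75.2 35.1] 27.7
top blank 1786 med [531.72 -57.5   67.69] rect [534.7 -58.6] [179.8  36. ] 4.4
blank ridge y at x=533 -58.44887671055631 slope 0.0723591969624586 73.93350088279226 445.37097537296154 623.1661898986943
top cheek lo 1077 med [435.8  -85.06  46.03] rect [439.4 -85.2] [ 19.7 289.5] 1.6
top cheek hi 1019 med [637.16 -84.27  46.08] rect [628.2 -85.3] [ 32.1 289.3] 1.9
lo [ -0.03 433.36] [427.11 435.8  444.44] 59.34986208455991
hi [ -0.03 634.61] [628.44 637.16 645.38] 59.38273896751375
top sole 2486 med [456.15 301.65  16.68] rect [457.2 289.5] [ 90.  139.1] 2.9
top board 444 med [461.   227.6   50.32] rect [460.3 228.2] [90.  16.7] 3.6
top handle 295 med [458.44 275.13 128.27] rect [457.6 277.8] [22.2 35.8] 0.3
top box 1131 med [640.09 277.52  69.77] rect [637.8 270.9] [150.6 151.2] 2.1
top fence 1231 med [ 530.28 -288.54   76.12] rect [ 542.9 -289.6] [240.8  17.9] 1.6
fence [   0.03 -303.63] [-298.72 -279.54]
side offcut top 877 med [ 526.21 -170.77   59.84] rect [ 519.5 -173.3] [76.9 35.6] 26.4
side b
[... 226 characters left out ...]
1 -108.95   45.98] rect [439.1 -85.1] [ 20.6 289.7] 1.7
side cheek hi 1242 med [ 636.85 -105.08   45.91] rect [622.3 -85.5] [ 42.2 290. ] 1.8
lo [ -0.03 432.84] [427.19 435.71 443.95] 59.478473622464776
hi [ -0.03 633.13] [616.49 636.85 645.41] 59.85999015220921
side sole 1043 med [465.44 300.01  16.49] rect [456.5 288.6] [ 89.9 142.5] 2.7
side board 389 med [459.62 223.1   49.4 ] rect [459.7 227. ] [89.7 21.1] 2.8
side handle 244 med [457.79 264.68 124.31] rect [457.3 275.7] [23.8 38.6] 3.1
side box 943 med [639.77 253.14  68.78] rect [637.3 269.8] [150.9 154.6] 2.2
side fence 1072 med [ 604.71 -288.3    76.17] rect [ 555.8 -289.2] [213.6  16.5] 1.3
fence [  -0.   -288.35] [-295.78 -280.31]
```

Run:
```python
from h import *
np.set_printoptions(precision=4,suppress=True)
for c in ['top','side']:
    P,col,_=cloud(c)
    E=[]
    for nm,x0 in [('lo',436),('hi',637)]:
        q=P[sel(P,[x0-25,-250,43.5],[x0+25,140,48.5])]
        q=q[abs(q[:,0]-x0+.03*(q[:,1]+85))<8]
        f=np.polyfit(q[:,1],q[:,0],1); print(c,nm,f, np.percentile(q[:,1],[0,.5,99.5,100])); E.append(f)
    f=np.mean(E,0); th=-np.arctan(f[0]); print('yaw',th)
    q=P[sel(P,[450,-310,74],[620,-240,78.5])]; 
    ey=np.array([-np.sin(th),np.cos(th)]);ex=np.array([np.cos(th),np.sin(th)])
    s=q[:,:2]@ey; print('fence s',np.percentile(s,[1,50,98,99.5]))
    q=P[sel(P,[450,-10,28],[620,130,32])]; s=q[:,:2]@ey; print('deck end s',np.percentile(s,[50,99,99.9]))
    q=P[sel(P,[450,-280,28],[620,-130,32])]; s=q[:,:2]@ey; print('deck start s',np.percentile(s,[.1,1,50]))
    # offcut
    Q=P[sel(P,[440,-230,57],[620,-110,63])][:,:2].astype(np.float32)
    h=cv2.convexHull(Q); a=cv2.approxPolyDP(h,4,True)[:,0]; print('offcut poly',a.tolist())
```

```text
top lo [ -0.0275 433.3902] [-249.9828 -248.3396   72.2322   74.0848]
top hi [ -0.0276 635.1102] [-249.7045 -248.1305   78.455    80.383 ]
yaw 0.02753019089672637
fence s [-312.5294 -303.9547 -296.6928 -296.0692]
deck end s [18.3989 61.8771 62.734 ]
deck start s [-294.7306 -287.8475 -215.844 ]
offcut poly [[559.5775146484375, -168.95785522460938], [546.0667114257812, -141.7501983642578], [478.8873596191406, -175.64950561523438], [526.3853759765625, -189.1217498779297]]
side lo [ -0.0283 432.6899] [-249.7913 -248.6063   72.7352   75.9536]
side hi [ -0.0286 634.4577] [-249.912  -248.1968   77.6397   81.2359]
yaw 0.02846719731489201
fence s [-312.9637 -303.3703 -297.7982 -297.2214]
deck end s [16.7988 61.2187 63.1253]
deck start s [-281.1177 -272.9354 -216.2173]
offcut poly [[559.9631958007812, -171.6198272705078], [545.1976928710938, -140.67410278320312], [478.1972961425781, -176.5586700439453], [523.80419921875, -190.14266967773438]]
```

Run:
```python
from h import *
o=bot.get_obs(); m=R.from_euler('xyz',o['tcp_rot']).as_matrix(); print(np.round(m,3))
```

```text
[[-0.     0.278 -0.961]
 [-0.    -0.961 -0.278]
 [-1.     0.     0.   ]]
```

```bash
cat >> h.py <<'E'
def delta(target,psi_deg=None):
    o=bot.get_obs(); M=R.from_euler('xyz',o['tcp_rot']).as_matrix(); d=np.array(target)-o['tool_pos']
    psi=np.degrees(np.arctan2(M[1,1],M[0,1]))
    print('t',round(o['time'],2),'tcp',np.round(o['tool_pos'],1),'psi',round(psi,2),'tool d cm',np.round(M.T@d/10,2),'turn',None if psi_deg is None else round(-np.radians(psi_deg-psi),4),'F',np.round(o['contact_force'],1),'w',round(o['grip_width'],1),'down',np.round(M[:,0],3))
E
python3 - <<'E'
from h import *
for c in ['top','side']:
    P,col,_=cloud(c); s=P[:,1]-.028*P[:,0]
    q=(P[:,2]>85)&(P[:,0]>380)&(P[:,0]<720)&(P[:,1]<-200)
    print(c,q.sum(), np.percentile(s[q],[50,95,99,100]),np.percentile(P[q],[0,100],axis=0))
delta([524,-168,192],-62.6)
delta([330,-150,192],-62.6)
E
```

```text
top 2595 [-369.12357664 -316.93325241 -315.91248676 -313.55619341] [[ 504.72553575 -441.4282042    85.01321367]
 [ 676.47411824 -298.76437035  275.81605458]]
side 1542 [-360.83247907 -330.14740406 -324.48067768 -318.40365308] [[ 523.16626085 -368.22872543  200.31791715]
 [ 563.9738644  -303.64108376  292.72881022]]
t 1.3 tcp [ 146.  -504.3  192.2] psi -73.86 tool d cm [ 2.000e-02 -2.179e+01 -4.566e+01] turn -0.1965 F [ 0.1  0.1 -0.4] w 91.5 down [-0. -0. -1.]
t 1.3 tcp [ 146.  -504.3  192.2] psi -73.86 tool d cm [ 2.000e-02 -2.892e+01 -2.753e+01] turn -0.1965 F [ 0.1  0.1 -0.4] w 91.5 down [-0. -0. -1.]
```

```bash
python3 -m handwheel '[[[0,-2.9,-2.7,0],[0,-2.9,-2.7,0],[0,-2.9,-2.7,0],[0,-2.9,-2.7,0],[0,-2.9,-2.7,0],[0,-2.9,-2.7,0],[0,-2.9,-2.7,0],[0,-2.9,-2.7,0]]]' 0.75; python3 -m handwheel '[[[0,-2.9,-2.7,0],[0,-2.9,-2.7,0],[0,0,0,-0.1],[0,0,0,-0.0965]]]'; python3 -c "
from h import *
delta([524.5,-169,110],-62.6)"
```

```text
time: 1.97
tool_pos: [289.4, -219.7, 192.4]
tcp_rot: [2.068, 1.57, -0.792]
contact_force: [1.9, -0.5, -0.7]
grip_width: 68.5
time: 2.3
tool_pos: [325.7, -148.3, 192.5]
tcp_rot: [2.184, 1.57, -0.469]
contact_force: [-0.3, -0.4, 0.0]
grip_width: 68.7
t 2.3 tcp [ 325.7 -148.3  192.5] psi -62.01 tool d cm [  8.26  11.16 -16.58] turn 0.0103 F [-0.3 -0.4  0. ] w 68.7 down [ 0.001 -0.    -1.   ]
```

```bash
python3 -m handwheel '[[[1.2,1.86,-2.76,0],[1.2,1.86,-2.76,0],[1.2,1.86,-2.76,0],[1.2,1.86,-2.76,0],[1.2,1.86,-2.76,0],[1.2,1.86,-2.76,0],[0,0,0,0],[0,0,0,0]]]'
python3 - <<'E'
from h import *
m,p,d=cap('wrist','w1.png'); P,col,_=cloud('wrist')
Q=P[sel(P,[440,-230,57],[620,-110,63])]
print(len(Q),np.median(Q[:,2]))
h=cv2.convexHull(Q[:,:2].astype(np.float32)); print(np.round(cv2.approxPolyDP(h,4,True)[:,0],1).tolist())
delta([524.5,-169,110],-62.6)
for c in bot.spot_point('wrist','offcut')[:2]: print(c, atz(m,*c['point'],30))
E
```

```text
time: 2.97
tool_pos: [523.4, -173.2, 118.4]
tcp_rot: [-0.885, 1.568, 2.736]
contact_force: [0.3, -0.2, 0.3]
grip_width: 68.6
4783 60.16685059748758
[[561.2000122070312, -170.6999969482422], [546.0, -141.39999389648438], [478.29998779296875, -175.6999969482422], [523.7999877929688, -190.0]]
t 3.02 tcp [ 522.7 -173.2  119.5] psi -62.56 tool d cm [ 0.95 -0.29 -0.36] turn 0.0006 F [-0.8 -0.3  0.8] w 68.6 down [-0.002  0.001 -1.   ]
{'point': [313.6, 224.0], 'conf': 0.89} [ 527.33913112 -171.05125067   30.        ]
```

View pics/w1.png

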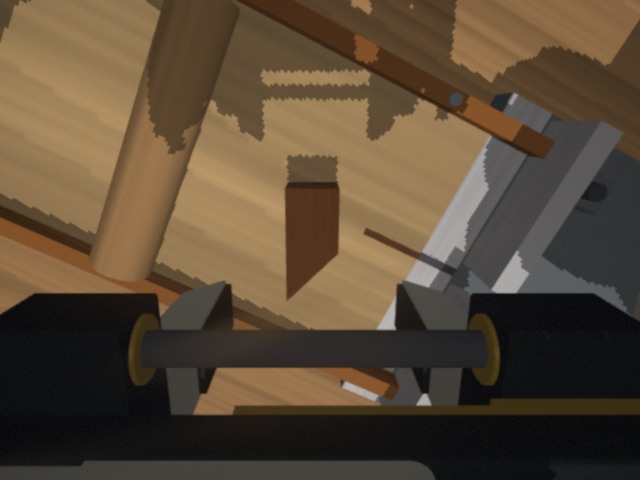

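```bash
python3 -c "
from h import *
delta([529,-169,34.5],-63.1)"
```

```text
t 3.07 tcp [ 522.4 -173.3  120.3] psi -62.59 tool d cm [ 8.58 -0.08 -0.79] turn 0.009 F [-1.6 -0.1  0. ] w 68.8 down [-0.001  0.    -1.   ]
```

```bash
python3 -m handwheel '[[[0,-0.08,-0.79,0.009],[2.2,0,0,0],[2.2,0,0,0],[2.2,0,0,0],[1.9,0,0,0],[0,0,0,0],[0,0,0,0]]]'; python3 -c "
from h import *
delta([529,-169,34.5],-63.1)"
```

```text
time: 3.65
tool_pos: [529.4, -169.0, 35.8]
tcp_rot: [-0.863, 1.57, 2.747]
contact_force: [0.8, -0.4, 1.0]
grip_width: 68.8
t 3.65 tcp [ 529.4 -169.    35.8] psi -63.15 tool d cm [ 0.13 -0.02  0.04] turn -0.0008 F [ 0.8 -0.4  1. ] w 68.8 down [-0.  0. -1.]
```

```bash
python3 -m handwheel '[[[0,0,0,0],[0,0,0,0],[0,0,0,0],[0,0,0,0],[0,0,0,0],[0,0,0,0],[0,0,0,0],[0,0,0,0]]]' 0; python3 -m handwheel '[[[0,0,0,0],[-2,0,0,0],[-4,0,0,0],[-4,0,0,0],[-4,0,0,0],[-1,0,0,0],[0,0,0,0]]]'; python3 -c "
from h import *
delta([637.5,271,192],-63.1)"
```

```text
time: 4.32
tool_pos: [529.7, -169.2, 35.2]
tcp_rot: [0.645, 1.571, -2.028]
contact_force: [0.3, -0.3, -0.6]
grip_width: 20.0
time: 4.9
tool_pos: [531.7, -170.0, 189.2]
tcp_rot: [2.223, 1.563, -0.449]
contact_force: [-0.3, -0.1, -1.6]
grip_width: 0.4
t 4.9 tcp [ 531.7 -170.   189.2] psi -63.11 tool d cm [ -0.36 -34.55 -29.39] turn -0.0001 F [-0.3 -0.1 -1.6] w 0.4 down [ 0.007 -0.003 -1.   ]
```

Run:
```python
from h import *
m,p,d=cap('top','t2.png'); P,col,_=cloud('top')
cap('wrist','w2.png')
Q=P[sel(P,[440,-230,57],[620,-110,63])]
print(len(Q))
```

```text
66
```

View pics/t2.png

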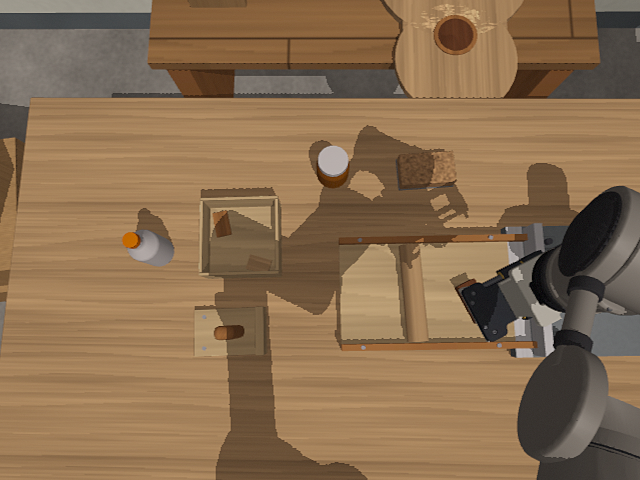

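View pics/w2.png

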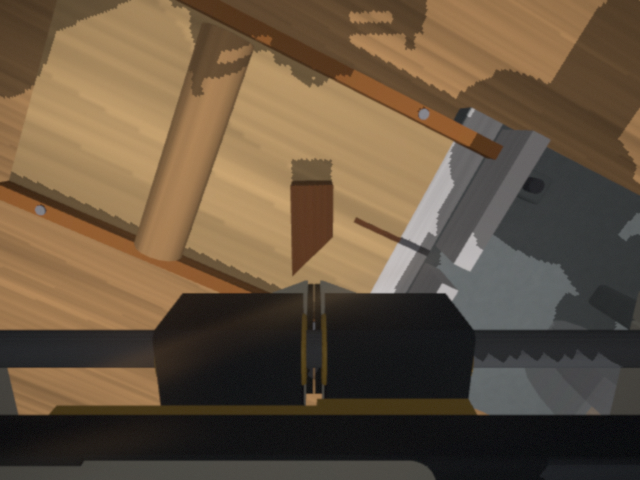

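Run:
```python
from h import *
m=bot.camera_model('wrist'); o=bot.get_obs(); print(m, o['tool_pos'])
M=R.from_euler('xyz',o['tcp_rot']).as_matrix()
for k in [0,-19]: print(k,proj(m,o['tool_pos']+M@[k,0,0]), )
P,col,uv=cloud('wrist')
Q=P[sel(P,[440,-230,57],[620,-110,63])]
h=cv2.convexHull(Q[:,:2].astype(np.float32)); print(np.median(Q,0),np.round(cv2.approxPolyDP(h,4,True)[:,0],1).tolist())
z=np.load('/tmp/wrist.npz')['d']; print(z[280:400:10,313])
```

```text
{'fx': 407.8708501285542, 'fy': 407.8708501285542, 'cx': 313.61053883765044, 'cy': 238.49281462695802, 'position': array([ 595.71187393, -135.6553869 ,  377.33123816]), 'rotation': array([ 2.86334271e+00,  2.10621970e-04, -1.10205126e+00])} [ 529.4042741  -169.00664119  184.63737694]
0 [np.float64(313.2909507920168), np.float64(275.0613893891509)]
-19 [np.float64(313.2654071949445), np.float64(289.9701419065533)]
[ 528.73277898 -169.03515707   60.16245679] [[561.0999755859375, -170.6999969482422], [545.9000244140625, -141.1999969482422], [479.3999938964844, -175.60000610351562], [523.5999755859375, -190.1999969482422]]
[372.24106  377.39032  378.72382  172.23605  171.93872   88.43859
  86.093056  84.788414   0.       434.89294  436.9208   440.0219  ]
```

```bash
python3 - <<'E'
from h import *
np.set_printoptions(precision=1,suppress=True,linewidth=150)
o=bot.get_obs(); M=R.from_euler('xyz',o['tcp_rot']).as_matrix()
P,col,uv=cloud('wrist'); T=(P-o['tool_pos'])@M
q=(abs(T[:,1])<20)&(T[:,0]<40)&(T[:,0]>-80)&(abs(T[:,2])<60)
i=np.where(q)[0]; i=i[np.argsort(-T[i,0])][::60][:30]
print(len(np.where(q)[0])); print(np.c_[T[i],uv[i]])
E
python3 -c "
import cv2;a=cv2.imread('pics/w2.png');cv2.imwrite('pics/w2c.png',cv2.resize(a[240:400,200:430],None,fx=3,fy=3))"
```

```text
1247
[[-35.6  -1.9 -11.4 307.  280. ]
 [-37.9  -1.  -10.1 309.  285. ]
 [-39.6  -5.9 -11.7 297.  283. ]
 [-41.4   3.1 -10.2 319.  288. ]
 [-42.8  -0.6  -9.9 310.  290. ]
 [-43.8  -8.1 -11.7 291.  287. ]
 [-44.9  10.9 -11.7 339.  288. ]
 [-45.9  -5.7 -11.7 297.  289. ]
 [-46.8  -0.2  -9.9 311.  294. ]
 [-47.5   5.3 -11.5 325.  291. ]
 [-48.3   1.8 -10.2 316.  295. ]
 [-49.1 -15.2 -11.8 272.  292. ]
 [-51.1   2.1 -10.2 317.  298. ]
 [-53.8  -2.8 -11.4 304.  298. ]
 [-56.5   3.2  -9.8 320.  305. ]
 [-59.2   4.2 -11.  323.  305. ]
 [-61.2   3.1  -9.7 320.  311. ]
 [-63.9  -0.8 -10.2 309.  313. ]
 [-66.3  -0.1  -9.9 311.  317. ]
 [-69.4  -0.8  -9.9 309.  321. ]
 [-72.9  -1.1 -10.6 308.  324. ]]
```

View pics/w2c.png

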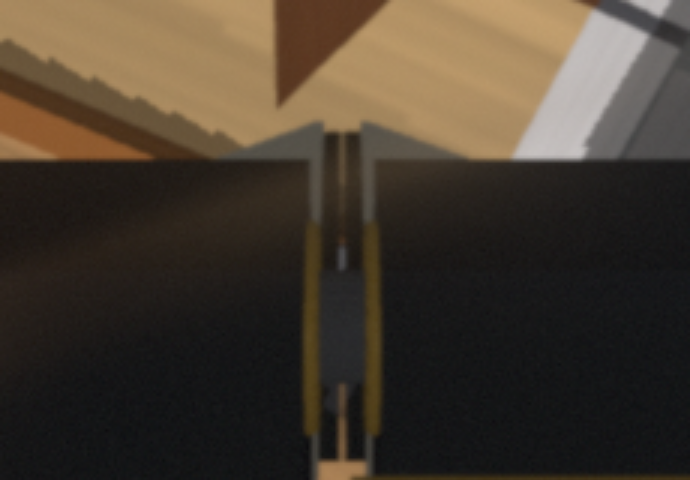

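The offcut was not gripped. In the wrist picture and depth, the fingertips lie about 36 mm behind the reported TCP, so the jaws shut above the offcut. I'll reopen, descend lower and check the height again.

```bash
python3 -m handwheel '[[[3,0,0,0],[4,0,0,0],[4,0,0,0],[2,0,0,0],[0,0,0,0],[0,0,0,0],[0,0,0,0]]]' 0.75
python3 - <<'E'
from h import *
np.set_printoptions(precision=1,suppress=True,linewidth=150)
o=bot.get_obs(); M=R.from_euler('xyz',o['tcp_rot']).as_matrix()
cap('wrist','w3.png')
P,col,uv=cloud('wrist'); T=(P-o['tool_pos'])@M
for s in (-1,1):
    q=(T[:,1]*s>20)&(T[:,1]*s<60)&(T[:,0]<40)&(T[:,0]>-80)&(abs(T[:,2])<13)
    i=np.where(q)[0]; i=i[np.argsort(-T[i,0])][::60][:8]
    print(np.c_[T[i],uv[i],P[i]])
delta([529,-169,-1],-63.1)
E
```

```text
time: 5.58
tool_pos: [530.2, -169.4, 55.7]
tcp_rot: [2.123, 1.57, -0.549]
contact_force: [0.9, 0.5, 1.8]
grip_width: 42.4
[[  27.5  -56.3  -11.1  213.   239.   514.6 -114.2   28.2]
 [  26.8  -48.3    9.   229.   273.   500.3 -130.4   28.9]
 [  26.6  -40.8    8.3  242.   272.   504.3 -136.8   29.1]
 [  26.5  -50.8    4.1  224.   265.   503.6 -125.9   29.2]
 [  26.4  -34.9    4.   252.   265.   510.9 -140.1   29.3]
 [  26.3  -58.6    1.6  210.   261.   502.3 -117.8   29.4]
 [  26.2  -34.3   -9.1  252.   243.   522.8 -134.7   29.4]
 [  26.2  -31.4  -12.6  257.   237.   527.3 -135.7   29.5]]
[[  27.7   50.2    3.3  401.   263.   549.9 -215.7   28. ]
 [  26.8   26.4   -4.8  360.   250.   546.4 -190.8   28.9]
 [  26.6   48.1   10.2  397.   275.   542.8 -216.9   29.1]
 [  26.5   24.8   -0.7  357.   257.   542.1 -191.2   29.2]
 [  26.4   37.9  -11.3  381.   239.   557.5 -198.    29.3]
 [  26.3   28.3  -11.9  364.   238.   553.7 -189.3   29.4]
 [  26.3   35.9   -4.3  377.   251.   550.3 -199.5   29.4]
 [  26.2   36.7    1.   378.   260.   545.9 -202.6   29.5]]
t 5.63 tcp [ 530.7 -169.6   56.5] psi -63.11 tool d cm [ 5.7 -0.1  0.1] turn -0.0002 F [ 1.  -0.3  0.4] w 46.7 down [ 0. -0. -1.]
```

View pics/w3.png

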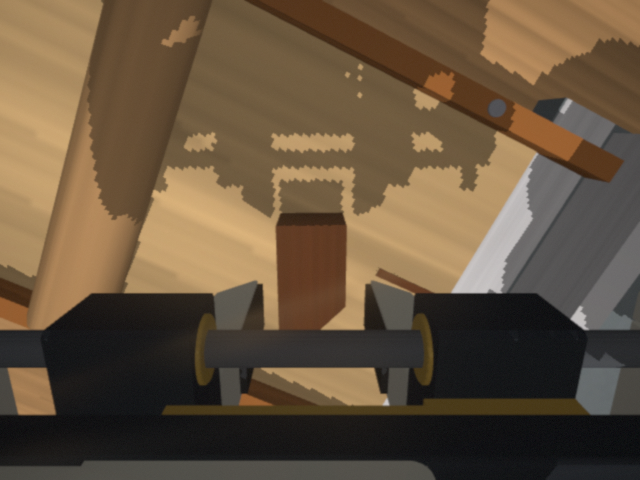

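```bash
python3 -m handwheel '[[[0,0,0,0],[0,0,0,0],[0,0,0,0],[1,0,0,0],[1,0,0,0],[1,0,0,0],[0.5,0,0,0],[0,0,0,0]]]'
python3 - <<'E'
from h import *
np.set_printoptions(precision=1,suppress=True,linewidth=150)
o=bot.get_obs(); M=R.from_euler('xyz',o['tcp_rot']).as_matrix()
cap('wrist','w4.png')
P,col,uv=cloud('wrist'); T=(P-o['tool_pos'])@M
q=(abs(T[:,1])>20)&(abs(T[:,1])<60)&(T[:,0]<-20)&(T[:,0]>-80)&(abs(T[:,2])<13)
i=np.where(q)[0]; i=i[np.argsort(-T[i,0])][::60][:8]
print(np.c_[T[i],uv[i],P[i]])
delta([529,-169,-1],-63.1)
E
```

```text
time: 6.3
tool_pos: [528.5, -168.6, 18.1]
tcp_rot: [-0.887, 1.567, 2.724]
contact_force: [0.1, -0.0, -0.1]
grip_width: 69.0
[[ -33.5   37.5  -10.7  403.   280.   555.1 -197.3   51.5]
 [ -35.6  -37.3  -11.1  223.   281.   521.6 -130.4   53.8]
 [ -36.4   39.4  -10.9  409.   282.   556.2 -198.8   54.3]
 [ -37.2  -34.2   -7.8  230.   290.   520.  -134.6   55.4]
 [ -38.1  -34.2    1.2  231.   311.   512.  -138.8   56.3]
 [ -38.9   34.4   -9.8  398.   287.   552.9 -195.    56.9]
 [ -39.4   35.5  -10.   401.   287.   553.6 -195.8   57.4]
 [ -40.1   36.9  -11.2  405.   285.   555.2 -196.6   58.1]]
t 6.35 tcp [ 529.1 -168.9   19. ] psi -63.11 tool d cm [2. 0. 0.] turn -0.0002 F [-0.4  0.   1.3] w 69.0 down [-0.  0. -1.]
```

View pics/w4.png

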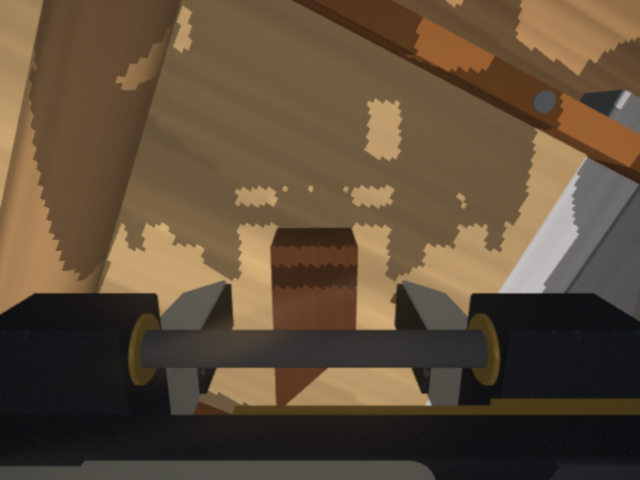

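```bash
python3 -m handwheel '[[[0.6,0,0,0],[0.6,0,0,0],[0.5,0,0,0],[0,0,0,0],[0,0,0,0]]]'; python3 -m handwheel '[[[0,0,0,0],[0,0,0,0],[0,0,0,0],[0,0,0,0],[0,0,0,0],[0,0,0,0],[0,0,0,0],[0,0,0,0]]]' 0
```

```text
time: 6.77
tool_pos: [529.5, -169.1, 2.9]
tcp_rot: [-0.836, 1.57, 2.775]
contact_force: [-0.0, 0.0, 0.1]
grip_width: 68.8
time: 7.43
tool_pos: [529.8, -169.2, 3.3]
tcp_rot: [1.922, 1.57, -0.75]
contact_force: [0.5, 1.0, 1.1]
grip_width: 33.6
```

```bash
python3 -m handwheel '[[[-1.5,0,0,0],[-3,0,0,0],[-3,0,0,-0.12],[-3,0,0,-0.12],[-1,0,0,-0.12],[0,0,0,-0.12],[0,0,0,-0.12],[0,0,0,-0.12]]]';python3 -m handwheel '[[[0,0,0,-0.12],[0,0,0,-0.12],[0,0,0,-0.12],[0,0,0,-0.06]]]'
python3 - <<'E'
from h import *
cap('wrist','w5.png')
delta([637.5,281,115],2)
E
```

```text
time: 8.1
tool_pos: [529.7, -169.2, 118.5]
tcp_rot: [1.363, 1.57, -0.584]
contact_force: [-0.1, -0.7, 0.1]
grip_width: 33.8
time: 8.43
tool_pos: [529.6, -169.1, 118.1]
tcp_rot: [-1.821, 1.57, 2.936]
contact_force: [-0.4, -0.3, -0.3]
grip_width: 34.0
t 8.48 tcp [ 529.6 -169.1  118. ] psi 2.61 tool d cm [  0.3   12.84 -44.47] turn 0.0107 F [ 0.2  0.7 -0.6] w 33.9 down [-0.  0. -1.]
```

View pics/w5.png

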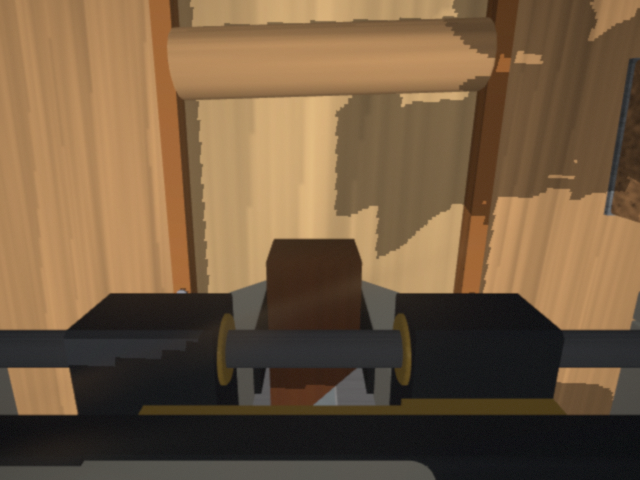

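```bash
python3 -m handwheel '[[[0,1.07,-3.7,0],[0,1.07,-3.7,0],[0,1.07,-3.7,0],[0,1.07,-3.7,0],[0,1.07,-3.7,0],[0,1.07,-3.7,0],[0,1.07,-3.7,0],[0,1.07,-3.7,0]]]';python3 -m handwheel '[[[0,1.07,-3.7,0],[0,1.07,-3.7,0],[0,1.07,-3.7,0],[0,1.07,-3.7,0],[0,0,0,0],[0,0,0,0]]]'
python3 - <<'E'
from h import *
cap('wrist','w6.png')
P,col,_=cloud('wrist')
Q=P[sel(P,[540,170,64],[740,370,76])]; print(len(Q)); print(cv2.minAreaRect(Q[:,:2].astype(np.float32)))
delta([637.5,281,-10],2)
E
```

```text
time: 9.15
tool_pos: [603.9, 131.8, 118.1]
tcp_rot: [-0.881, 1.571, -2.415]
contact_force: [1.4, 0.1, -1.3]
grip_width: 33.9
time: 9.65
tool_pos: [640.3, 281.8, 117.0]
tcp_rot: [-1.236, 1.57, -2.766]
contact_force: [-1.0, -0.4, -1.1]
grip_width: 33.9
6158
((637.3836669921875, 270.58544921875), (150.05917358398438, 149.7268829345703), 2.0218918323516846)
t 9.7 tcp [640.4 280.  117.3] psi 2.23 tool d cm [12.73 -0.28 -0.12] turn 0.004 F [-0.1  0.1 -0.2] w 33.9 down [-0.001 -0.001 -1.   ]
```

View pics/w6.png

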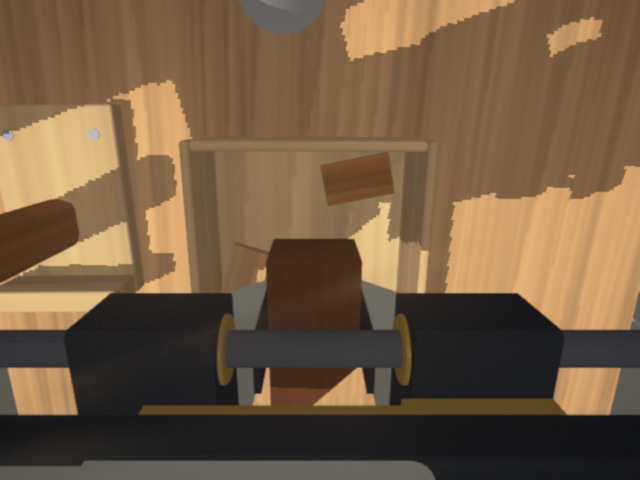

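```bash
python3 -m handwheel '[[[3,-0.2,0,0],[3,0,0,0],[3,0,0,0],[2,0,0,0],[1.2,0,0,0],[0,0,0,0],[0,0,0,0]]]'; python3 -m handwheel '[[[0,0,0,0],[0,0,0,0],[0,0,0,0],[0,0,0,0],[0,0,0,0],[-1,0,0,0],[-3,0,0,0],[-3,0,0,0]]]' 0.6
```

```text
time: 10.28
tool_pos: [639.4, 278.4, -3.4]
tcp_rot: [0.246, 1.571, -1.288]
contact_force: [-0.0, 0.0, 0.2]
grip_width: 33.7
time: 10.95
tool_pos: [637.9, 279.1, 66.1]
tcp_rot: [-1.279, 1.567, -2.811]
contact_force: [0.7, 0.8, 1.0]
grip_width: 55.0
```

```bash
python3 -m handwheel '[[[-3,0,0,0],[-3,0,0,0],[-2,-1.5,0,0],[0,-4,0,0],[0,-4,0,0],[0,-4,0,0],[0,-3,0,0],[0,-1.5,0,0]]]' 0.7; python3 -m handwheel '[[[0,0,0,0],[0,0,0,0]]]';python3 - <<'E'
from h import *
cap('wrist','w7.png'); cap('top','t7.png');
for c in ['wrist','top']:
    P,col,_=cloud(c)
    for t,lo,hi in [('sole',[380,190,12],[530,360,20]),('board',[380,190,40],[530,240,56]),('handle',[400,240,60],[520,310,140]),('handletop',[400,240,120],[520,310,140])]:
        Q=P[sel(P,lo,hi)]
        if len(Q)>30: print(c,t,len(Q),np.round(Q[:,2].max(),1),cv2.minAreaRect(Q[:,:2].astype(np.float32)))
delta([457.5,277,41],2.8)
E
```

```text
time: 11.62
tool_pos: [455.3, 272.3, 147.3]
tcp_rot: [-1.5, 1.57, -3.031]
contact_force: [1.3, 0.3, 0.9]
grip_width: 64.0
time: 11.78
tool_pos: [459.4, 272.8, 147.5]
tcp_rot: [1.832, 1.568, 0.3]
contact_force: [1.1, -0.4, -0.7]
grip_width: 64.2
wrist sole 14858 19.9 ((456.40936279296875, 297.47998046875), (90.21197509765625, 125.19041442871094), 2.9655606746673584)
wrist board 2398 52.2 ((459.9517822265625, 228.4668426513672), (89.99128723144531, 16.69175148010254), 2.8280279636383057)
wrist handle 3023 132.0 ((457.2379150390625, 279.4554748535156), (24.018205642700195, 33.7899169921875), 2.3395910263061523)
wrist handletop 2347 132.0 ((457.4880676269531, 279.4398498535156), (23.90131950378418, 33.69305419921875), 1.1641168594360352)
top sole 1077 20.0 ((458.6322326660156, 263.0922546386719), (89.78108215332031, 86.00552368164062), 2.689953088760376)
top board 447 54.5 ((460.38775634765625, 228.3977813720703), (89.80552673339844, 16.75054931640625), 2.8184168338775635)
top handle 173 131.1 ((458.2816162109375, 270.4909362792969), (23.75455665588379, 22.094200134277344), 1.668212890625)
top handletop 87 131.1 ((457.95098876953125, 270.7554016113281), (22.093265533447266, 21.546220779418945), 1.668212652206421)
t 11.88 tcp [460.5 272.6 146.8] psi 2.19 tool d cm [10.58 -0.3  -0.44] turn -0.0106 F [ 0.1  0.1 -0.2] w 64.0 down [ 0.002  0.    -1.   ]
```

View pics/w7.png

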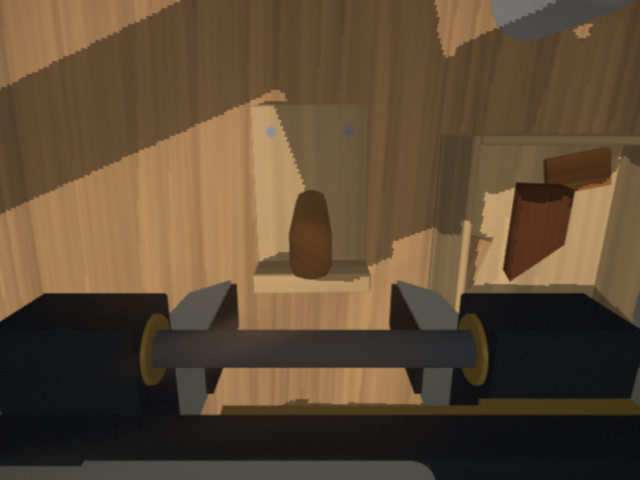

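View pics/t7.png

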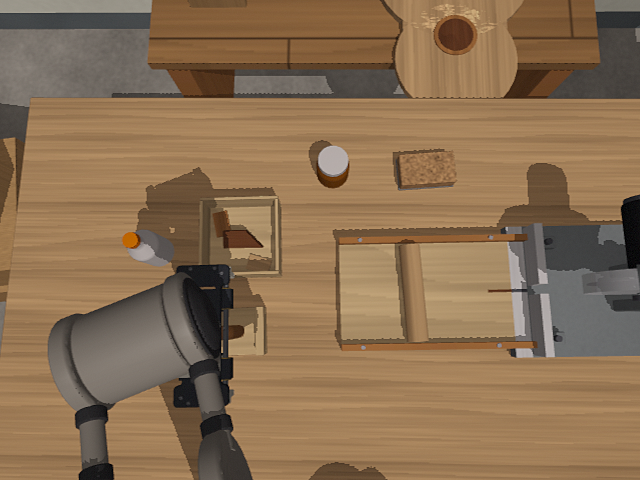

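```bash
python3 -m handwheel '[[[0,-0.3,-0.57,-0.011],[2,0,0,0],[3,0,0,0],[3,0,0,0],[2,0,0,0],[0.6,0,0,0],[0,0,0,0],[0,0,0,0]]]'; python3 -c "
from h import *
delta([457.6,278.4,41],2.85)"
```

```text
time: 12.55
tool_pos: [456.7, 278.3, 40.6]
tcp_rot: [1.854, 1.57, 0.333]
contact_force: [0.5, -0.1, 0.1]
grip_width: 64.2
t 12.55 tcp [456.7 278.3  40.6] psi 2.83 tool d cm [-0.04  0.09 -0.  ] turn -0.0003 F [ 0.5 -0.1  0.1] w 64.2 down [ 0.001  0.    -1.   ]
```

```bash
python3 -m handwheel '[[[0,0,0,0],[0,0,0,0],[0,0,0,0],[0,0,0,0],[0,0,0,0],[0,0,0,0],[0,0,0,0],[0,0,0,0]]]' 0; python3 -m handwheel '[[[-1,0,0,0],[-2,0,0,0],[-2,0,0,0],[-1,0,0,0],[0,0,0,0],[0,0,0,0]]]'
python3 - <<'E'
from h import *
cap('top','t8.png'); cap('side','s8.png');cap('wrist','w8.png')
delta([457.5,277,41],2.8)
E
```

```text
time: 13.22
tool_pos: [456.1, 278.0, 40.3]
tcp_rot: [1.576, 1.57, 0.054]
contact_force: [1.0, -0.2, 1.3]
grip_width: 24.1
time: 13.72
tool_pos: [455.8, 278.0, 100.3]
tcp_rot: [1.776, 1.57, 0.255]
contact_force: [0.7, 0.2, -1.7]
grip_width: 23.7
t 13.87 tcp [455.1 277.6  99. ] psi 2.83 tool d cm [5.8  0.25 0.07] turn 0.0006 F [ 0.1 -0.6 -2. ] w 23.9 down [-0.002 -0.001 -1.   ]
```

View pics/s8.png

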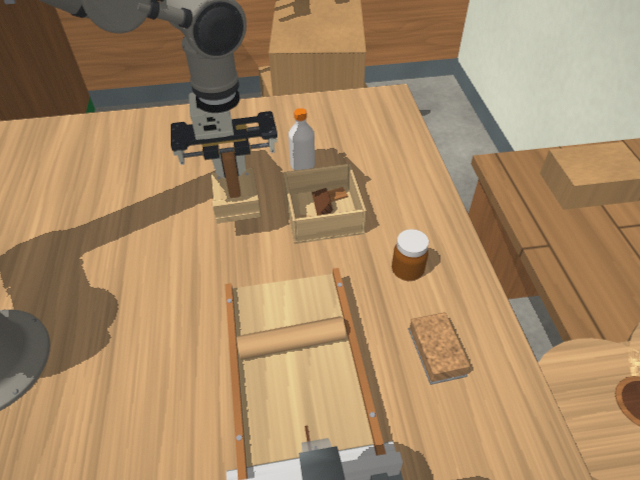

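View pics/w8.png

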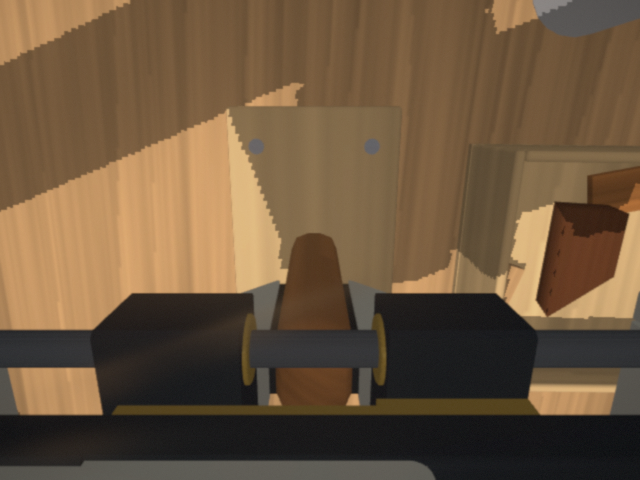

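Run:
```python
from h import *
for c in ['wrist','side','top']:
    P,col,_=cloud(c)
    for t,lo,hi in [('sole',[395,230,65],[515,365,88]),('board',[395,195,102],[530,240,120])]:
        Q=P[sel(P,lo,hi)]
        if len(Q)>60:
            A=np.c_[Q[:,0]-457,Q[:,1]-289,np.ones(len(Q))]; k=np.linalg.lstsq(A,Q[:,2],rcond=None)[0]
            print(c,t,len(Q),np.round(np.percentile(Q[:,2],[2,50,98]),1),cv2.minAreaRect(Q[:,:2].astype(np.float32)),'plane',np.round(k,3))
```

```text
wrist sole 27463 [73.5 75.  76.4] ((453.7103576660156, 308.1610412597656), (90.48954010009766, 102.56454467773438), 2.8167636394500732) plane [-0.0000e+00 -2.0000e-03  7.5084e+01]
side sole 769 [72.7 75.8 78.9] ((453.5347900390625, 308.73138427734375), (89.9288558959961, 99.13345336914062), 2.7185096740722656) plane [-1.0e-03 -9.0e-03  7.6e+01]
side board 374 [102.7 108.8 112.1] ((457.8684997558594, 225.51344299316406), (89.36758422851562, 19.633220672607422), 1.6116822957992554) plane [-1.70000e-02  2.06000e-01  1.21525e+02]
top sole 705 [73.8 76.6 80. ] ((457.64801025390625, 258.12176513671875), (89.46696472167969, 33.45479202270508), 2.847442150115967) plane [ 4.0000e-03 -6.0000e-03  7.6462e+01]
top board 510 [105.7 110.4 113.5] ((459.21002197265625, 228.22984313964844), (89.33453369140625, 16.850887298583984), 2.5122900009155273) plane [-9.00000e-03  8.50000e-02  1.15557e+02]
```

```bash
python3 -m handwheel '[[[0,0,0,0.0215]]]'; python3 -c "
from h import *
delta([532.7,48,99],1.6)"
```

```text
time: 13.95
tool_pos: [455.2, 277.7, 99.1]
tcp_rot: [-1.151, 1.569, -2.694]
contact_force: [-0.5, -0.2, -2.3]
grip_width: 23.7
t 13.95 tcp [455.2 277.7  99.1] psi 1.58 tool d cm [2.000e-02 7.110e+00 2.318e+01] turn -0.0004 F [-0.5 -0.2 -2.3] w 23.7 down [-0.002 -0.001 -1.   ]
```

```bash
python3 -m handwheel '[[[0,0.5,1.6,0],[0,1.1,3.6,0],[0,1.1,3.6,0],[0,1.1,3.6,0],[0,1.1,3.6,0],[0,1.1,3.6,0],[0,1.1,3.6,0]]]';python3 -m handwheel '[[[1.0,0,0,0],[1.0,0,0,0],[0.5,0,0,0],[0,0,0,0],[0,0,0,0]]]'
python3 - <<'E'
from h import *
cap('top','t9.png'); cap('side','s9.png');cap('wrist','w9.png')
delta([532.7,48,71.5],1.6)
for c in ['wrist','side','top']:
    P,col,_=cloud(c)
    for t,lo,hi in [('sole',[470,10,43],[590,135,52]),('board',[470,-30,74],[600,15,90]),('deck',[470,-220,25],[600,-120,35])]:
        Q=P[sel(P,lo,hi)]
        if len(Q)>60:
            print(c,t,len(Q),np.round(np.percentile(Q[:,2],[2,50,98]),1),cv2.minAreaRect(Q[:,:2].astype(np.float32)))
E
```

```text
time: 14.53
tool_pos: [533.3, 46.3, 99.5]
tcp_rot: [-1.638, 1.57, 3.101]
contact_force: [1.0, 0.8, -2.4]
grip_width: 23.9
time: 14.95
tool_pos: [532.6, 49.4, 74.6]
tcp_rot: [-1.684, 1.569, 3.058]
contact_force: [-0.8, -0.2, -2.2]
grip_width: 23.9
t 15.1 tcp [533.5  49.   75.6] psi 1.69 tool d cm [ 0.41 -0.08  0.1 ] turn 0.0016 F [ 0.7 -0.5 -1.7] w 23.7 down [ 0.001 -0.    -1.   ]
wrist sole 23892 [49.7 51.1 51.9] ((532.5718994140625, 79.3624038696289), (90.43905639648438, 102.34114837646484), 1.6523406505584717)
side sole 845 [48.1 50.6 51.9] ((531.8994140625, 77.90673828125), (89.92070770263672, 93.557861328125), 1.5661399364471436)
side board 567 [74.8 84.3 87.3] ((534.4751586914062, -1.5270805358886719), (89.81300354003906, 18.33721351623535), 2.3771615028381348)
side deck 4996 [27.3 30.  32.6] ((535.0109252929688, -169.99462890625), (99.9500503540039, 129.9351043701172), 89.98289489746094)
top sole 78 [46.6 50.1 51.7] ((501.6331481933594, 117.92186737060547), (72.6604995727539, 36.87616729736328), 45.74353790283203)
top deck 3481 [26.9 30.  33.2] ((535.0333251953125, -169.98033142089844), (128.7582550048828, 99.87025451660156), 0.11793269962072372)
```

View pics/s9.png

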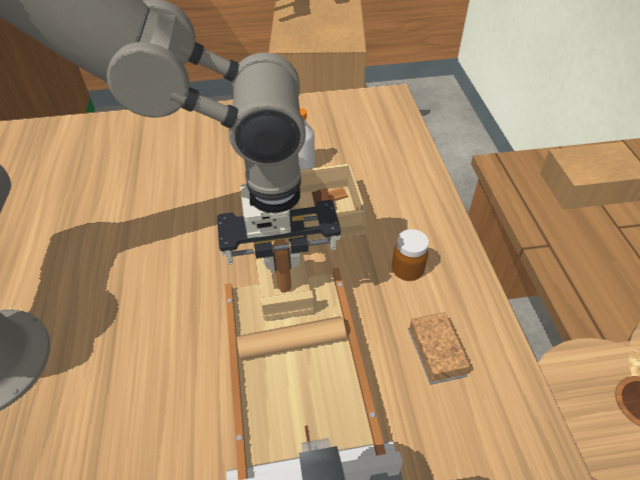

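View pics/t9.png

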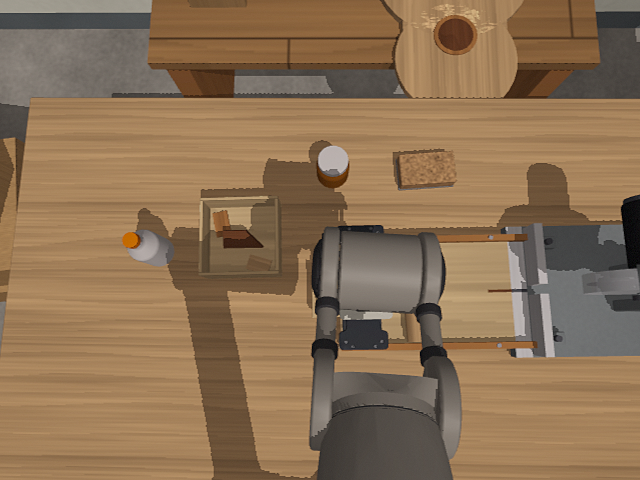

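```bash
python3 -m handwheel '[[[0.3,0,0,0.0016],[0,0,0.8,0],[0,0,0.8,0],[0,0,0.4,0],[0,0,0.4,0],[0,0,0.4,0],[0,0,0.4,0],[0,0,0.4,0]]]'; python3 -m handwheel '[[[0,0,0.5,0],[0,0,0.5,0],[0,0,0.5,0],[0,0,0.5,0],[0,0,0.5,0],[0,0,0.5,0],[0,0,0.4,0],[0,0,0.2,0]]]'
python3 - <<'E'
from h import *
cap('side','s10.png')
delta([539.1,-183.8,72],1.6)
E
```

```text
time: 15.77
tool_pos: [534.3, 11.6, 72.2]
tcp_rot: [0.079, 1.571, -1.465]
contact_force: [-0.4, -0.2, -1.7]
grip_width: 23.9
time: 16.43
tool_pos: [535.3, -24.6, 72.2]
tcp_rot: [0.156, 1.571, -1.389]
contact_force: [0.3, 0.2, -2.3]
grip_width: 24.0
t 16.48 tcp [535.3 -24.7  72.2] psi 1.48 tool d cm [ 0.02 -0.03 15.92] turn -0.0021 F [ 0.3  0.  -2.5] w 23.9 down [ 0. -0. -1.]
```

View pics/s10.png

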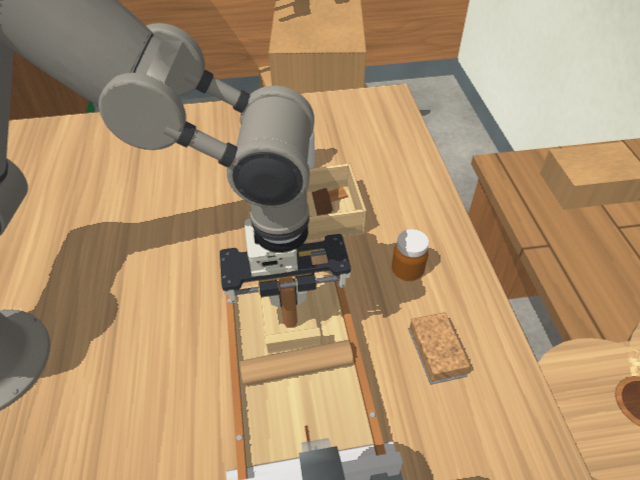

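```bash
cat >> h.py <<'E'
def blank(y0,cam='side',x0=445,x1=625):
    P,col,_=cloud(cam); s=P[:,1]-.028*(P[:,0]-541.3)+262.3
    q=(P[:,0]>x0)&(P[:,0]<x1)&(abs(s-y0)<24)&(P[:,2]>48)&(P[:,2]<74)
    Q=P[q]; S=s[q]; X=Q[:,0]-541.3
    # fit cylinder r=20: dist in (s,z) plane
    from scipy.optimize import least_squares
    def f(p): return np.hypot(S-p[0]-p[1]*X,Q[:,2]-p[2])-20
    r=least_squares(f,[y0,0,48],loss='soft_l1',f_scale=1)
    print('blank saw y',np.round(r.x[0],1),'skew',np.round(r.x[1],4),'z',np.round(r.x[2],1),'n',len(Q),'x',np.round(np.percentile(X,[1,99]),1))
E
python3 -c "
from h import *
blank(165)"
```

```text
blank saw y 158.6 skew 0.0266 z 50.4 n 2288 x [-91.1  81.9]
```

```bash
python3 -m handwheel '[[[0,0,0.3,-0.002],[0,0,0.5,0],[0,0,0.5,0],[0,0,0.5,0],[0,0,0.5,0],[0,0,0.5,0],[0,0,0.5,0],[0,0,0.5,0]]]'; python3 -m handwheel '[[[0,0,0.5,0],[0,0,0.5,0],[0,0,0.5,0],[0,0,0.5,0],[0,0,0.5,0],[0,0,0.5,0],[0,0,0.5,0],[0,0,0.5,0]]]';python3 -m handwheel '[[[0,0,0.5,0],[0,0,0.5,0],[0,0,0.5,0],[0,0,0.4,0],[0,0,0.2,0]]]'
python3 - <<'E'
from h import *
cap('side','s11.png')
delta([539.1,-183.8,72],1.6)
blank(63)
E
```

```text
time: 17.15
tool_pos: [536.3, -62.5, 72.2]
tcp_rot: [0.283, 1.571, -1.26]
contact_force: [0.4, -0.5, -2.1]
grip_width: 23.9
time: 17.82
tool_pos: [537.5, -102.4, 72.2]
tcp_rot: [-0.058, 1.571, -1.6]
contact_force: [0.5, 0.3, -1.8]
grip_width: 24.2
time: 18.23
tool_pos: [538.1, -123.5, 72.2]
tcp_rot: [0.387, 1.571, -1.156]
contact_force: [-0.4, -1.1, -2.1]
grip_width: 23.8
t 18.28 tcp [ 538.1 -123.6   72.2] psi 1.6 tool d cm [ 0.02 -0.07  6.02] turn -0.0 F [-0.3  0.3 -1.6] w 23.9 down [ 0. -0. -1.]
blank saw y 58.4 skew 0.0291 z 50.0 n 3170 x [-85.3  81.6]
```

View pics/s11.png

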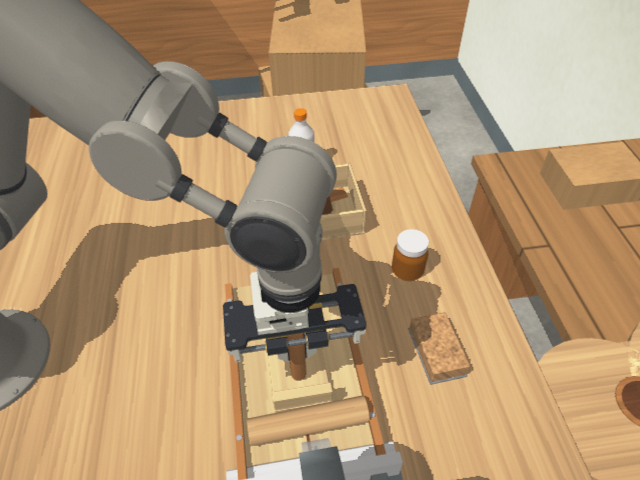

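```bash
python3 -m handwheel '[[[0,0,0.4,0],[0,0,0.5,0],[0,0,0.5,0],[0,0,0.5,0],[0,0,0.5,0],[0,0,0.5,0],[0,0,0.4,0],[0,0,0.3,0]]]'; python3 -m handwheel '[[[0,0,0.3,0],[0,0,0.3,0],[0,0,0.3,0],[0,0,0.3,0],[0,0,0.3,0],[0,0,0.3,0]]]';python3 -m handwheel '[[[0,0,0.2,0],[0,0,0.2,0],[0,0,0.1,0],[0,0,0,0],[0,0,0,0]]]'
python3 - <<'E'
from h import *
delta([539.1,-183.8,72],1.6)
cap('side','s12.png');cap('top','t12.png')
blank(3);blank(3,'top')
E
```

```text
time: 18.95
tool_pos: [539.1, -159.4, 72.2]
tcp_rot: [-2.314, 1.571, 2.426]
contact_force: [-0.7, 0.5, -1.6]
grip_width: 23.8
time: 19.45
tool_pos: [539.7, -177.2, 72.2]
tcp_rot: [0.388, 1.57, -1.155]
contact_force: [-0.9, -0.3, -1.6]
grip_width: 23.9
time: 19.87
tool_pos: [539.7, -181.8, 72.2]
tcp_rot: [-1.053, 1.571, -2.596]
contact_force: [0.7, 0.5, -1.2]
grip_width: 23.9
t 19.87 tcp [ 539.7 -181.8   72.2] psi 1.62 tool d cm [ 0.02 -0.07  0.2 ] turn 0.0004 F [ 0.7  0.5 -1.2] w 23.9 down [-0. -0. -1.]
blank saw y 1.3 skew 0.005 z 46.4 n 2180 x [-83.9  82.2]
blank saw y 0.2 skew -0.0018 z 45.5 n 124 x [60.2 83.6]
```

View pics/s12.png

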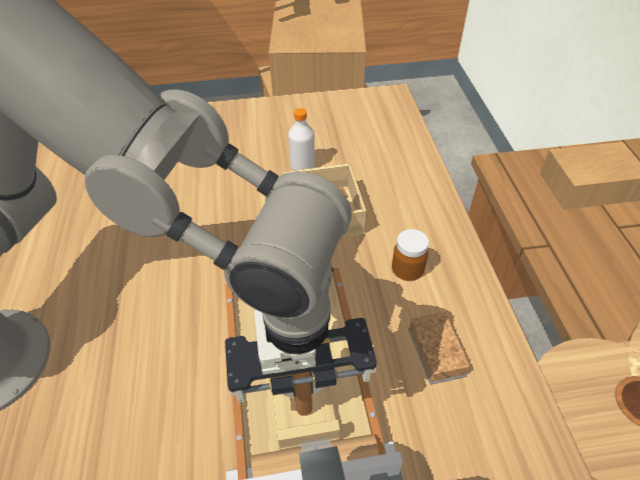

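View pics/t12.png

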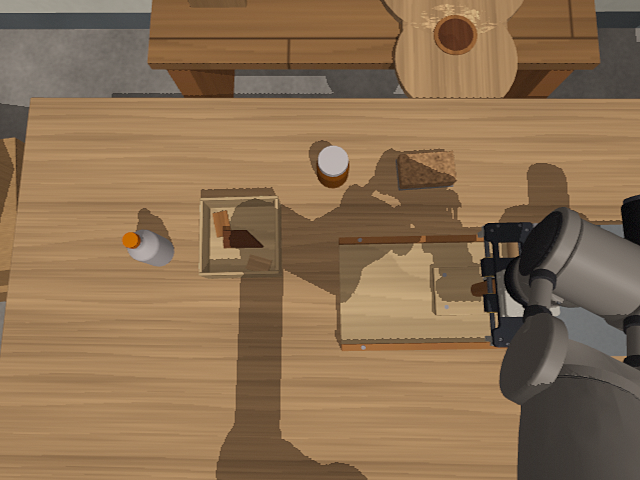

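```bash
python3 -m handwheel '[[[0,0,0.1,0],[0,0,0,0],[0,0,0,0],[0,0,0,0],[0,0,0,0],[0,0,-0.1,0],[0,0,-0.3,0],[0,0,-1,0]]]'; python3 -m handwheel '[[[0,0,-2,0],[0,0,-3,0],[0,0,-3,0],[0,0,-3,0],[0,0,-3,0],[0,0,-2,0],[0,0,-1,0],[0,0,0,0]]]'
python3 - <<'E'
from h import *
cap('side','s13.png');cap('top','t13.png')
delta([455.8,278.2,99],1.6)
blank(3);blank(3,'top')
E
```

```text
time: 20.63
tool_pos: [539.5, -169.4, 72.2]
tcp_rot: [0.569, 1.57, -0.975]
contact_force: [-0.8, -0.4, -2.6]
grip_width: 23.9
time: 21.3
tool_pos: [534.2, 3.4, 72.3]
tcp_rot: [-2.819, 1.57, 1.925]
contact_force: [0.1, -0.6, -2.6]
grip_width: 23.7
t 21.4 tcp [534.6   0.8  72.3] psi 1.68 tool d cm [ -2.69  -7.07 -27.95] turn 0.0014 F [-0.2 -0.3 -2. ] w 23.9 down [ 0.    -0.001 -1.   ]
blank saw y -0.1 skew 0.001 z 46.1 n 1847 x [-84.   82.7]
blank saw y -1.1 skew 0.0019 z 46.7 n 2471 x [-89.3  81.6]
```

View pics/s13.png

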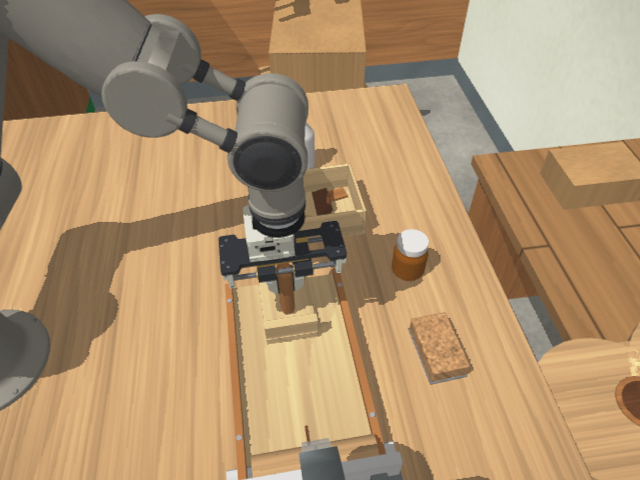

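```bash
python3 -m handwheel '[[[-1.3,0,0,0],[-1.4,0,0,0],[0,-0.88,-3.5,0],[0,-0.88,-3.5,0],[0,-0.88,-3.5,0],[0,-0.88,-3.5,0],[0,-0.88,-3.5,0],[0,-0.88,-3.5,0]]]'; python3 -m handwheel '[[[0,-0.88,-3.5,0],[0,-0.88,-3.5,0],[0,0,0,0],[1.5,0,0,0],[2,0,0,0],[1.3,0,0,0],[0.6,0,0,0],[0,0,0,0]]]'
python3 - <<'E'
from h import *
delta([455.8,278.2,40.5],1.6)
cap('wrist','w14.png')
P,col,_=cloud('wrist'); Q=P[sel(P,[395,250,5],[515,365,35])]; print(np.percentile(Q[:,2],[2,25,50,75,98]))
E
```

```text
time: 22.07
tool_pos: [476.0, 209.5, 99.3]
tcp_rot: [0.956, 1.57, -0.588]
contact_force: [0.9, 0.1, -2.0]
grip_width: 24.1
time: 22.73
tool_pos: [456.1, 277.4, 43.8]
tcp_rot: [-1.066, 1.568, -2.611]
contact_force: [-1.6, -0.8, -2.5]
grip_width: 23.7
t 22.73 tcp [456.1 277.4  43.8] psi 1.53 tool d cm [ 0.33 -0.03 -0.09] turn -0.0012 F [-1.6 -0.8 -2.5] w 23.7 down [-0.002 -0.001 -1.   ]
[18.11751986 19.13991617 19.59855567 20.05751217 21.04758468]
```

```bash
python3 -m handwheel '[[[0.15,0,0,0],[0.15,0,0,0],[0.05,0,0,0],[0,0,0,0],[0,0,0,0],[0,0,0,0]]]'; python3 -m handwheel '[[[0,0,0,0],[0,0,0,0],[0,0,0,0],[0,0,0,0],[0,0,0,0],[0,0,0,0],[0,0,0,0],[0,0,0,0]]]' 0.75
```

```text
time: 23.28
tool_pos: [456.3, 279.1, 41.9]
tcp_rot: [1.73, 1.57, 0.188]
contact_force: [0.8, 0.3, -1.9]
grip_width: 24.1
time: 23.95
tool_pos: [456.2, 279.0, 41.7]
tcp_rot: [0.668, 1.571, -0.875]
contact_force: [0.6, -0.8, 0.5]
grip_width: 68.0
```

Released; lifting away and checking everything.

```bash
python3 -m handwheel '[[[-1,0,0,0],[-2,0,0,0],[-3,0,0,0],[-3,0,0,0],[-3,0,0,0],[-2,0,0,0],[0,0,0,0]]]'; python3 -m handwheel '[[[0,-2,2,0],[0,-3,2,0],[0,-3,2,0],[0,-2,2,0],[0,0,0,0],[0,0,0,0],[0,0,0,0],[0,0,0,0]]]'
python3 - <<'E'
from h import *
delta([400,200,160],1.6)
cap('top','t15.png');cap('side','s15.png')
blank(3);blank(3,'top')
for c in ['top','side']:
    P,col,_=cloud(c)
    for t,lo,hi in [('sole',[380,190,8],[530,370,24]),('board',[380,190,40],[530,240,56]),('handletop',[400,240,120],[520,310,140]),('offcut',[570,205,22],[703,337,55])]:
        Q=P[sel(P,lo,hi)]
        if len(Q)>30: print(c,t,len(Q),np.round(np.percentile(Q,50,axis=0),1),cv2.minAreaRect(Q[:,:2].astype(np.float32)))
E
```

```text
time: 24.53
tool_pos: [458.6, 280.1, 187.4]
tcp_rot: [1.941, 1.561, 0.399]
contact_force: [0.6, -0.3, 0.6]
grip_width: 68.9
time: 25.2
tool_pos: [359.4, 196.7, 181.8]
tcp_rot: [1.904, 1.57, 0.361]
contact_force: [0.4, 0.5, 0.3]
grip_width: 68.8
t 25.2 tcp [359.4 196.7 181.8] psi 1.63 tool d cm [ 2.18  4.07 -0.22] turn 0.0006 F [0.4 0.5 0.3] w 68.8 down [ 0.001  0.    -1.   ]
blank saw y -0.1 skew -0.0003 z 46.0 n 1845 x [-84.1  82.5]
blank saw y -1.0 skew 0.003 z 46.7 n 2459 x [-87.5  81.8]
top sole 2010 [469.4 317.5  16.7] ((456.84991455078125, 290.9462890625), (89.12310791015625, 141.049072265625), 2.0137882232666016)
top board 292 [472.9 229.   50.2] ((473.0887756347656, 229.1526336669922), (57.55571365356445, 16.08561897277832), 2.1913044452667236)
top handletop 277 [457.1 277.  128.7] ((456.8825378417969, 278.6520690917969), (23.633174896240234, 34.96200942993164), 0.7264848947525024)
top offcut 576 [633.1 275.2  39.2] ((625.3472900390625, 296.5548400878906), (63.208717346191406, 116.66490173339844), 24.10926628112793)
side sole 1062 [465.3 299.6  16.5] ((455.8306579589844, 289.65911865234375), (89.7835464477539, 144.57798767089844), 1.8010257482528687)
side board 389 [457.5 223.7  49.3] ((457.5459289550781, 227.64808654785156), (89.81928253173828, 20.986276626586914), 0.3585468828678131)
side handletop 151 [456.5 271.4 128.2] ((456.7518615722656, 276.0242919921875), (35.060218811035156, 23.872539520263672), 86.36648559570312)
side offcut 468 [631.8 276.8  38.3] ((647.2064819335938, 309.5777587890625), (116.1245346069336, 115.1798324584961), 25.945650100708008)
```

View pics/t15.png

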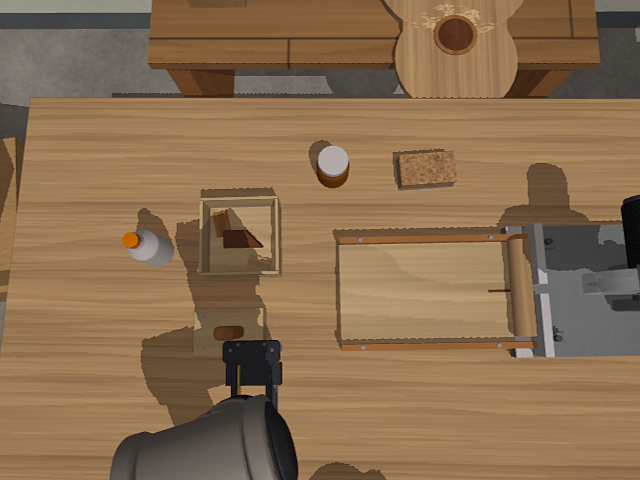

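View pics/s15.png

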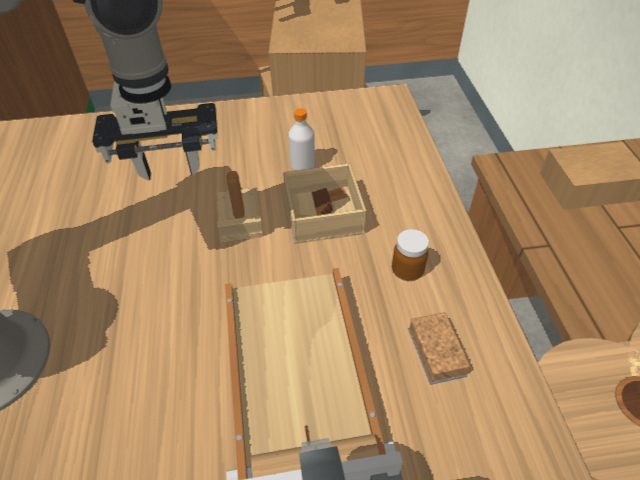

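Both pictures agree:
- The blank is in the seat, around (521,287) in the top view.
- The offcut is in the box at (240,239).
- The shoe stands upright on the bench at (228,332).
- The bystanders have not moved, and the robot is clear of everything.

```bash
python3 -c "
from plant import bot
print(bot.close_job())"
```

```text
the job is handed in; nothing more can be done
None
```

I put the offcut in the scrap box and rolled the blank home with the push shoe. The shoe now stands back on the bench, off the tray. I handed the job in at about 25 s; no verdict is reported.

- **Blank:** after the shoe was withdrawn, the side and top views put it 0 to −1 mm from the seat line. Its centre is 46.0–46.7 mm high and its skew is at most 0.003 rad. While the shoe was still up behind it, the face was about 22 mm from the blank's centre, in line with the saw.
- **Offcut:** it lies flat inside the box, with its top about 39 mm high.
- **Shoe:** it stands level on the bench, with its sole top at 16.5 mm, at nearly its original place.
- **Bystanders and robot:** the bottle, jar and sanding block show no movement in the before and after pictures. The gripper ended clear of everything.

**What disagreed:**
- My first grasp of the offcut closed above it. The fingertips showed about 35 mm behind the reported TCP, so I used that offset from then on. The second grasp held.
- The blank stayed about 0.03 rad skewed while rolling. It squared up only when it seated against the fence.

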